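Open the typing-card incubator by its release tab

TASK

Open the small card incubator on the bench: press its front release tab down until the latch lets go and the lid springs up ajar by itself, then gently push the lid over until it lies fully open and stays there, and draw the hand clear. Leave the dropper bottle, the jar and the tube rack standing where they are.

Things in the scene. Friction and masses are not known exactly. Their poses are not given: they have to be found in the camera images.
- incubator: White card incubator, a box 170 mm (its own x) by 160 mm (its own y), 76 mm high, fixed to the bench; origin at the centre of its underside, z up. Its front, with the tab, faces its own -x; the lid's hinge lies along its own y near the back. Turned up to 0.9 rad either way. Inside, 34 mm below the rim, lies a card with round wells; two thin steel spring pins (7 mm thick) stand just inside the side walls at y = -64 and +64 mm, x = +5 mm and lift the lid.
- tab_pad (a point): Centre of the ribbed top of the black release tab's pad, which sticks out of the middle of the incubator's front: 36 mm wide (y), 44 mm long (x), 6 mm thick, its top 61 mm above the bench, with free space under it. This point lies 113 mm in front of the incubator's origin. Behind it, 28 mm further back (+x), the tab's upright rises to 91 mm above the bench and hooks over the lid's front.
- tab (a joint): Release tab, rad about a pivot 35 mm behind tab_pad: 0 at rest, 0.32 fully down (tab_pad about 11 mm lower). It springs back when let go. The latch lets go at about 0.2 rad (7 mm down); it takes about 2 N to start, 5 N at release and 6 N fully down, against a hard stop, pressed at tab_pad.
- lid (a joint): Lid, rad: 0 shut and latched, about 0.78 when the spring pins have lifted it ajar, 1.9 fully open against its firm stop (leaning back past upright). Its hinge is lightly damped: left between 0.78 and about 1.55 it falls back onto the pins, past about 1.6 it falls open and stays. Opening needs under 3 N at the front edge.
- lid_edge (a point): Middle of the lid's free front edge, halfway through its thickness. The lid is a flat grey plate 125 mm from hinge to front edge, 150 mm wide, 8 mm thick, 120 g, with a catch lip 30 mm wide that stands 7 mm out from the middle of the edge. Shut, this point is 65 mm in front of the incubator's origin and 82 mm above the bench; ajar it is about 90 mm higher and 35 mm further back, with open space below it.
- lid_hinge (a point): Middle of the lid's hinge axis, 60 mm behind (+x of) the incubator's origin, 78 mm above the bench, level with the lid's underside. The axis runs along the incubator's y; the front edge swings up and back (+x) about it.
- dropper: Bystander: white dropper bottle with a pointed cap, 32 mm diameter, 85 mm tall, loose; origin at the centre of its underside.
- jar: Bystander: closed jar, 52 mm diameter, 60 mm tall, loose; origin at the centre of its underside.
- rack: Bystander: red and yellow tube rack, 80 by 60 mm, 44 mm high with one capped tube standing up to 72 mm, loose; origin at the centre of its underside. The three bystanders stand to the left and right of the incubator, centres 160 mm or more to the side of its middle, in any order.

How it is judged:
By the outcome, as a careful person would: the job done as asked, in the order asked, and still so for the second after the job is handed in, with the robot touching nothing.
It also fails if it takes over 48 s, if anything falls off the work surface, if the arm or the gripper's body presses on something with over 40 N, if the wrist force passes 120 N, or if a joint passes its speed limit or range.

ROBOT

A 6-joint arm with a two-finger parallel gripper is mounted at the origin on the work surface. World frame = base frame: x ahead of the robot, y to its left, z up, the work surface at z = 0. Lengths are in mm, angles in rad, forces in N, time in s.
With the tool pointing down it reaches from about 325 to 850 mm from the base axis. Payload 15.5 kg.
Tool frame: the origin (TCP) lies at the very end of the fingers, on their centre line; the grasp point (between the pads) lies 19 mm behind it (grip_point_offset is the distance from the TCP to the grasp point, in mm); z points along the fingers, y is the direction in which the jaws open and shut (so a half turn about z gives the same grasp; the last joint's range is limited). The gripper opens to 91 mm and grips with 3 to 60 N. Pads are 32 mm wide; open, the fingers measure 118 mm over their backs; the gripper's body (76 mm by 178 mm) begins 60 mm behind the grasp point.
Start: joints at [-1.226, 0.494, 1.345, -0, 1.302, -0.096], TCP at [266.1, -565.524, 213.915] pointing down, gripper open.
Joint ranges: [-2.91, 2.91], [-0.82, 2.16], [0.22, 2.67], [-1.22, 4.37], [0.12, 2.79], [-3.08, 3.08]. Speed limits (rad/s): [1.89, 1.89, 2.57, 3.01, 3.01, 3.01].

INTERFACE

Orientations are given as [roll, pitch, yaw] about the fixed x, y, z axes, in that order (R = Rz(yaw) Ry(pitch) Rx(roll)).
In Python, from cell import * gives the robot as it stands. The module is installed in compiled form; this text tells all that it offers.
- The arm moves only by the tool step_arm, never from a script. Its argument "commands" is a list that holds one entry, the list of rows, each a list of 7 numbers: the turn, a rotation vector about the tool's x, y, z in degrees, then the shift along the tool's x, y, z in mm, then the opening, from 0 (shut) to 1 (fully open). In form: [[[ax, ay, az, tx, ty, tz, gripper], ...]]. A call has exactly 5 rows; each row is the pose to reach, as a shift and turn from the pose commanded when the call began, along the tool's axes at that moment; what a row does not reach only later rows make up. A row lasts 1/10 s, in which the tool goes at most 50 mm and 8.59 degrees, less where a joint would pass 70% of its speed; a pose out of reach is approached as far as the arm can. A call with a gripper value outside its range is refused whole. The fingers move at their own pace and stop on an object; "grip_force" is the grip in N (left out, the last holds). Time passes only in rows, so rows that repeat a pose let the fingers close, or fill a call up. It gives the time, the measured TCP pose, the force and the opening at its end, in the units of the state.
- sense(): the state, without advancing time (a new reading comes with each control period).
- grab_frame(name): name is "scene" or "top" or "wrist"; returns a dict with "color" (384x512x3 uint8, blue, green, red), "mtx" (3x3 intrinsics, pixels), "rvec" (rotation vector, rad) and "tvec" (3), from world to camera coordinates, as OpenCV has them. Camera axes: x right, y down, z forward; pixel columns grow to the right and rows downward; lengths in mm; the calibration is good to about 2 mm. A picture is of the moment at which its call begins. There is no depth.
- sign_off(): hands the job in, once; it reports no verdict.
The state is a dict: "clock": time; "qpos": joint angles; "dq": joint speeds; "joint_efforts": joint torques, N m; "position": TCP position; "orientation": TCP orientation; "force": force on the tool from outside, world axes, zero at the start; "wrist_torque": the same for the moment, N m; "finger_gap": finger opening in mm.
Only numpy, scipy, OpenCV 4.12 (cv2) and the standard library are available. Lean on these libraries where they do the work, as an engineer would, in place of code of your own. Each camera call takes 0.05 s, during which the arm holds its last target.

## Working session

There is one attempt and no reset: what is moved stays moved. The work goes in short steps, Python scripts to look and compute and a tool call to move; the robot and the scene stay as the last step left them, time stands still between calls to the robot, and variables do not carry over. Pictures are saved under pics/ and viewed, and the job is handed in when it is done.

Besides the shell and the picture viewer there is one more tool, called after ">>>" as name(argument=value, ...), one argument or row to a line, values as JSON. step_arm: Moves the arm, as the interface text tells. Its arguments: {"type":"object","properties":{"commands":{"type":"array","items":{"type":"array","items":{"type":"array","items":{"type":"number"}}}},"grip_force":{"type":"number"}},"required":["commands"]}

```bash
mkdir -p pics
python3 - <<'E'
from cell import *
import cv2
for n in ("scene","top"):
    f=grab_frame(n); cv2.imwrite(f"pics/{n}0.png",f["color"]); 
    import pickle; pickle.dump(f,open(f"{n}0.pkl","wb"))
    R=cv2.Rodrigues(f["rvec"])[0]; print(n,(-R.T@f["tvec"].reshape(3)).round(),f["mtx"].round().tolist())
print(sense())
E
```

```text
scene [997. 579. 735.] [[373.0, 0.0, 257.0], [0.0, 373.0, 196.0], [0.0, 0.0, 1.0]]
top [395. 102. 995.] [[441.0, 0.0, 268.0], [0.0, 441.0, 189.0], [0.0, 0.0, 1.0]]
{'clock': 0.1, 'qpos': array([-1.22648679e+00,  4.94107011e-01,  1.34604365e+00, -3.17487709e-07,
        1.30246189e+00, -9.55024466e-02]), 'dq': array([-0.00219079, -0.00140611, -0.00394268, -0.00091706,  0.00089152,
        0.00095253]), 'joint_efforts': array([-7.96860331e-04, -8.80243635e+01, -3.82543373e+01,  7.08409469e-02,
        4.83012549e-02, -1.07113315e-04]), 'position': array([ 266.00050036, -565.22146003,  213.41525121]), 'orientation': array([-3.14057737e+00, -9.69501138e-05,  4.39812016e-01]), 'force': array([0.68598352, 0.35239626, 0.03442006]), 'wrist_torque': array([ 0.00830085, -0.00835777,  0.01411136]), 'finger_gap': 91.18656422108779}
```

View pics/scene0.png

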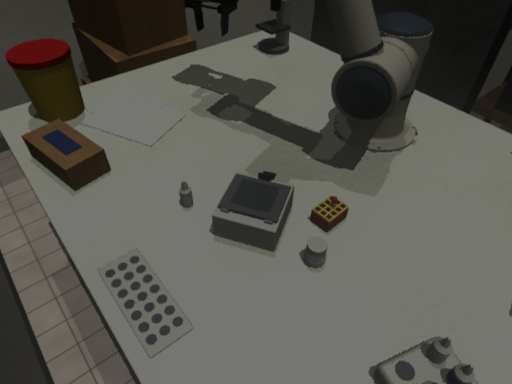

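View pics/top0.png

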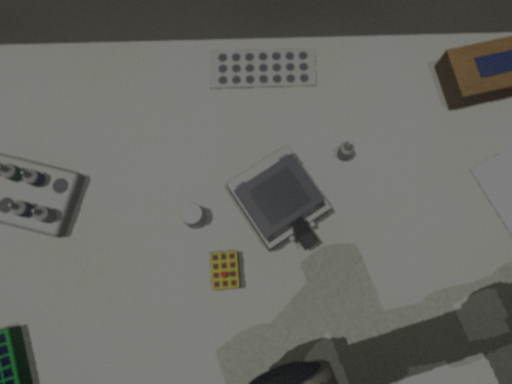

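The scene view shows the incubator near (255,210) with its tab at (266,176). In the top view the lid is at (280,192) and the black tab at (306,233). The jar is at (195,214), the rack at (225,270) and the dropper at (346,150). Next I'll zoom in and measure.

```bash
cat > h.py <<'E'
import cv2,numpy as np
def ray(f,u,v,z):
    p=cv2.undistortPoints(np.array([[[u,v]]],float),f["mtx"],None).reshape(2)
    R=cv2.Rodrigues(f["rvec"])[0]; c=-R.T@np.asarray(f["tvec"]).reshape(3)
    d=R.T@np.array([p[0],p[1],1]); return c+d*(z-c[2])/d[2]
def proj(f,P):
    return cv2.projectPoints(np.array(P,float).reshape(-1,1,3),f["rvec"],f["tvec"],f["mtx"],None)[0].reshape(-1,2)
E
python3 - <<'E'
import pickle,cv2,numpy as np
from h import *
f=pickle.load(open("top0.pkl","rb")); im=f["color"]
c=im[135:260,170:370]; c=cv2.convertScaleAbs(cv2.resize(c,None,fx=4,fy=4,interpolation=cv2.INTER_CUBIC),alpha=1.5); cv2.imwrite("pics/topz.png",c)
g=cv2.cvtColor(im,cv2.COLOR_BGR2GRAY)
roi=np.zeros_like(g); roi[215:255,285:330]=1
m=((g<55)&(roi>0)).astype(np.uint8)
n,l,s,ce=cv2.connectedComponentsWithStats(m); print(s,ce)
for (u,v,z) in [(308,235,61),(280,192,85)]: print(ray(f,u,v,z).round(1))
E
```

```text
[[     0      0    512    384 196140]
 [   289    216     29     33    468]] [[255.38651983 191.40305394]
 [303.05982906 232.13034188]]
[498.2  13.   61. ]
[588.   70.1  85. ]
```

View pics/topz.png

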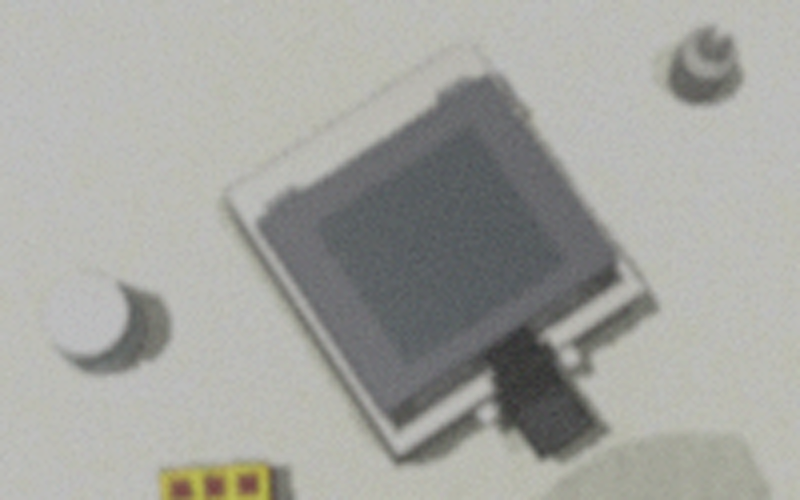

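The zoom shows the rim corners at about (228,192), (475,45), (655,298) and (398,455), the lid's front corners at (395,415) and (615,268), and the pad end at about (545,455)–(605,425).

```bash
python3 - <<'E'
import pickle,cv2,numpy as np
from h import *
f=pickle.load(open("top0.pkl","rb"))
P=lambda u,v,z: ray(f,(u+.5)/4-.5+170,(v+.5)/4-.5+135,z)
bl,br,fr,fl=[P(*q,76) for q in [(228,192),(475,45),(655,298),(398,455)]]
c=(bl+br+fr+fl)/4; print("c",c.round(1)); 
for a,b in[(bl,br),(fl,fr),(bl,fl),(br,fr)]: print(np.linalg.norm(a-b).round(1), np.arctan2(*(b-a)[[1,0]]).round(3))
l=[P(*q,86) for q in [(395,412),(615,268)]]; print("lidfront",l, (l[0]+l[1])/2)
yaw=np.arctan2(*((bl+br-fl-fr)[[1,0]])); print("yaw",yaw)
s=pickle.load(open("scene0.pkl","rb"))
R=np.array([[np.cos(yaw),-np.sin(yaw)],[np.sin(yaw),np.cos(yaw)]])
W=lambda x,y,z: np.r_[c[:2]+R@[x,y],z]
pts=[W(-113,0,61),W(-135,18,61),W(-135,-18,61),W(-85,0,91),W(-65,75,86),W(-65,-75,86),W(-85,80,76),W(-85,-80,76),W(85,80,76),W(85,-80,76)]
print(np.array(pts[:4]).round(1))
for n,F in(("top",f),("scene",s)):
    uv=proj(F,pts); im=F["color"].copy(); k=4
    o=(170,135) if n=="top" else (180,150)
    z=cv2.convertScaleAbs(cv2.resize(im[o[1]:o[1]+125,o[0]:o[0]+190],None,fx=k,fy=k,interpolation=cv2.INTER_CUBIC),alpha=1.5)
    for p in uv: cv2.circle(z,tuple(int(x) for x in ((p-o+.5)*k)),3,(0,0,255),-1)
    cv2.imwrite(f"pics/chk_{n}.png",z)
E
python3 -c "
import cv2,numpy as np
a=cv2.imread('pics/chk_top.png');b=cv2.imread('pics/chk_scene.png');cv2.imwrite('pics/chk.png',cv2.resize(np.vstack([a,b]),None,fx=.6,fy=.6))"
```

```text
c [581.6  71.4  76. ]
156.5 -1.045
159.0 -1.053
166.9 -2.594
168.4 -2.579
lidfront [array([492.3272924 ,  97.33293935,  86.        ]), array([564.56363009, -20.21093714,  86.        ])] [528.44546124  38.56100111  86.        ]
yaw 0.5549620952010669
[[485.6  11.9  61. ]
 [457.4  15.6  61. ]
 [476.4 -15.   61. ]
 [509.4  26.7  91. ]]
```

View pics/chk.png

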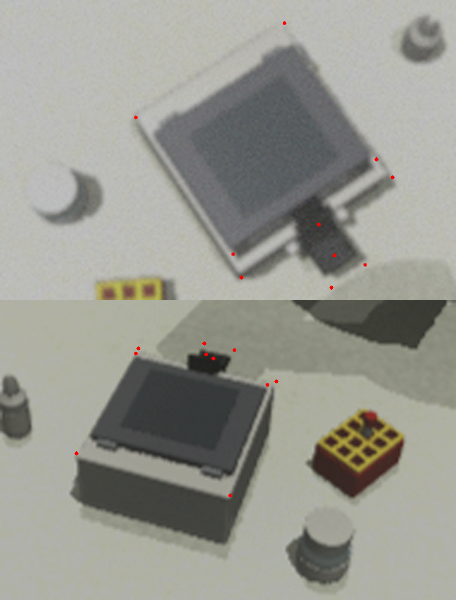

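Run:
```python
import pickle,cv2,numpy as np
s=pickle.load(open("scene0.pkl","rb"))
cv2.imwrite("pics/sz.png",cv2.convertScaleAbs(cv2.resize(s["color"][160:250,205:305],None,fx=6,fy=6,interpolation=cv2.INTER_CUBIC),alpha=2,beta=0))
s=pickle.load(open("top0.pkl","rb"))
cv2.imwrite("pics/tz.png",cv2.convertScaleAbs(cv2.resize(s["color"][205:260,270:340],None,fx=10,fy=10,interpolation=cv2.INTER_CUBIC),alpha=2,beta=0))
```

```text
(no output)
```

View pics/sz.png

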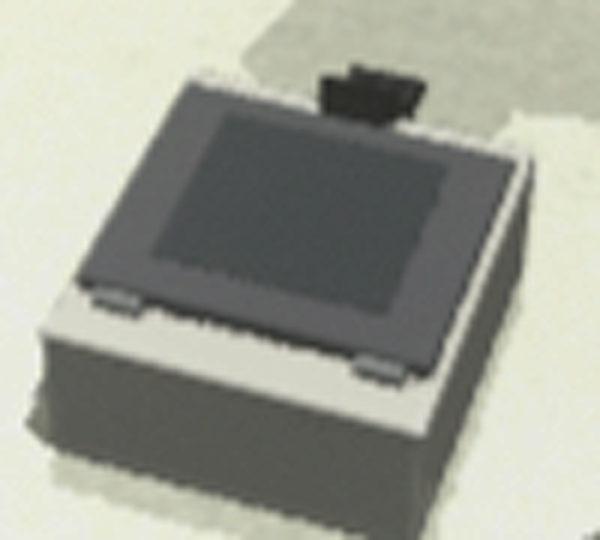

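View pics/tz.png

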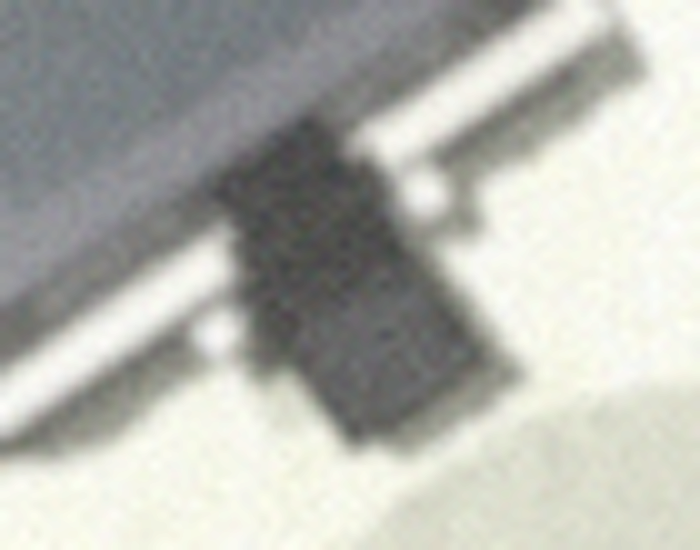

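The scene zoom shows the tab's hook at about (370,90). The top zoom shows the pad's outer corners at (355,445) and (490,365), which is (305.5,249.5) and (319,241.5) in the full picture.

Run:
```python
import pickle,numpy as np
from h import *
f=pickle.load(open("top0.pkl","rb")); s=pickle.load(open("scene0.pkl","rb"))
a=ray(f,305,249,61);b=ray(f,318.5,241,61);print(a,b,np.linalg.norm(a-b),np.arctan2(*(b-a)[[1,0]])+np.pi/2,(a+b)/2)
S=lambda u,v,z: ray(s,(u+.5)/6-.5+205,(v+.5)/6-.5+160,z)
bl=S(42,335,76);br=S(428,435,76);fr=S(532,155,76);fl=S(195,72,76)  # as seen
# robot: camera looks from back: image-left = incubator -y? 
for n,p in zip(["backL","backR","frontR","frontL"],[bl,br,fr,fl]):print(n,p.round(1))
print("c",(bl+br+fr+fl)/4,np.linalg.norm(bl-br),np.linalg.norm(br-fr),np.arctan2(*(bl+br-fl-fr)[[1,0]]))
for n,u,v in (("dropper",346,150),("jar",195,214),("rack",225,270)): print(n,ray(f,u,v,50).round())
```

```text
[468.87280096  20.74932292  61.        ] [484.87001877  -8.57996782  61.        ] 33.40835632723697 0.4993315557439473 [476.87140987   6.08467755  61.        ]
backL [699.2  54.1  76. ]
backR [613.1 188.   76. ]
frontR [475.4  98.5  76. ]
frontL [556.7 -34.7  76. ]
c [586.08243784  76.48279941  76.        ] 159.2315478737634 164.22477529709158 0.5667759203185693
dropper [687. -82.  50.]
jar [552. 255.  50.]
rack [431. 191.  50.]
```

```bash
cat > mv.py <<'E'
import sys,json,numpy as np
from scipy.spatial.transform import Rotation as Ro
C=np.array([583.,73.]);Y=0.55
ax=np.array([np.cos(Y),np.sin(Y),0]);ay=np.array([-np.sin(Y),np.cos(Y),0])
def Rt(t):
    z=np.sin(t)*ax-np.cos(t)*np.array([0,0,1]); y=-ay; return np.c_[np.cross(y,z),y,z]
def inc(x,y,z): return np.r_[C,0]+x*ax+y*ay+np.array([0,0,z])
def load():
    d=json.load(open("cmd.json")); return np.array(d["p"]),np.array(d["R"])
def save(p,R): json.dump({"p":list(map(float,p)),"R":np.array(R).tolist()},open("cmd.json","w"))
def rel(x,y,z,t):
    p,R=load(); return np.degrees(Ro.from_matrix(R.T@Rt(t)).as_rotvec()).round(2), (R.T@(inc(x,y,z)-p)).round(1)
def apply(rv,sh):
    p,R=load(); save(p+R@np.array(sh),R@Ro.from_rotvec(np.radians(rv)).as_matrix())
def meas(s):
    p=np.asarray(s["position"]);d=p-np.r_[C,0];return np.array([d@ax,d@ay,p[2]]).round(1)
E
python3 - <<'E'
from mv import *
save([266.1,-565.524,213.915],Ro.from_euler("xyz",[np.pi,0,0.4398]).as_matrix())
print(inc(-114,0,61)); print(rel(-114,0,150,.2))
E
```

```text
[485.81220449  13.4136559   61.        ]
(array([ 0.63, 11.45, -6.29]), array([ 445.3, -430.3,   63.9]))
```

>>> step_arm(
  commands=[
    [[0,0,0,32,-31,0,0],[0,0,0,64,-62,0,0],[0,0,0,96,-93,0,0],[0,0,0,128,-124,0,0],[0,0,0,160,-155,0,0]],
  ],
)

```text
clock: 0.6
position: [345.0, -355.4, 213.7]
orientation: [-3.141, 0.0, 0.439]
force: [-0.2, 0.4, 0.5]
finger_gap: 53.9
```

>>> step_arm(
  commands=[
    [[0,0,0,32,-31,0,0],[0,0,0,64,-62,0,0],[0,0,0,96,-93,0,0],[0,0,0,128,-124,0,0],[0,0,0,160,-155,0,0]],
  ],
)

```text
clock: 1.1
position: [423.9, -147.0, 213.9]
orientation: [-3.142, 0.0, 0.44]
force: [0.8, 0.0, -0.2]
finger_gap: 14.1
```

Run:
```python
from mv import *
from cell import *
apply([0,0,0],[320,-310,0]); s=sense(); print(load()[0],s["position"],s["orientation"],s["clock"],s["finger_gap"]); print(rel(-114,0,150,.2))
```

```text
[ 423.66264964 -148.78185978  213.915     ] [ 423.85146283 -147.01775069  213.9045845 ] [-3.14153156e+00  1.67926155e-05  4.39578815e-01] 1.1 14.076940724469708
(array([ 0.63, 11.45, -6.29]), array([ 125.3, -120.3,   63.9]))
```

>>> step_arm(
  commands=[
    [[0,2,-1,25,-24,10,0],[0,4,-2,50,-48,24,0],[0,7,-4,75,-72,38,0],[0,9.5,-5,100,-96,50,0],[0.6,11.5,-6.3,125,-120,64,0]],
  ],
)

```text
clock: 1.6
position: [485.6, 14.4, 149.6]
orientation: [3.141, -0.202, 0.551]
force: [0.6, -0.4, 0.0]
finger_gap: 0.1
```

Run:
```python
from mv import *
from cell import *
import cv2,pickle
apply([0.6,11.5,-6.3],[125,-120,64]); s=sense(); print(load()[0],s["position"],meas(s),s["orientation"],s["clock"],s["finger_gap"],s["force"])
for n in("scene","wrist","top"):
    f=grab_frame(n);pickle.dump(f,open(n+"1.pkl","wb"));cv2.imwrite(f"pics/{n}1.png",f["color"])
```

```text
[485.67623302  13.01837346 149.915     ] [485.62347617  14.40955943 149.56058794] [-113.6    0.9  149.6] [ 3.14090248 -0.20244171  0.55079227] 1.6 0.13358422998737166 [ 0.64184877 -0.42047194  0.02708741]
```

View pics/wrist1.png

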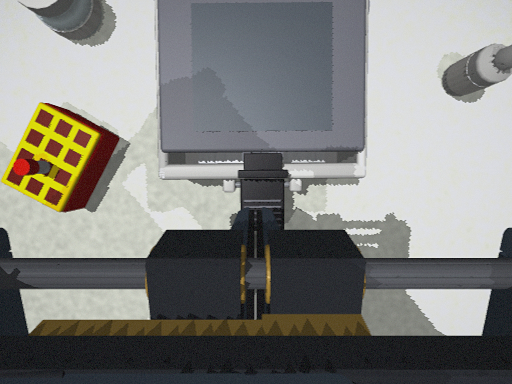

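View pics/scene1.png

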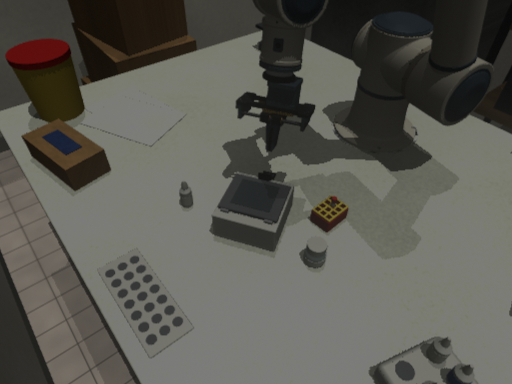

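The wrist view is well aligned with the incubator. The lid front runs from (161,150) to (367,150), and the tab upright spans columns 238–288 near row 172. I'll use these to check the pose.

Run:
```python
from mv import *
from h import *
import pickle
f=pickle.load(open("wrist1.pkl","rb"))
g=lambda p:(lambda d:np.array([d@ax,d@ay,p[2]]).round(1))(p-np.r_[C,0])
for n,u,v,z in(("lidL",161,150,84),("lidR",367,150,84),("boxL",160,178,76),("boxR",367,178,76),("upL",238,172,91),("upR",288,172,91),("upRear",263,153,91),("padbaseR",284,205,61),("padtip?",263,230,61)): print(n,g(ray(f,u,v,z)))
```

```text
lidL [-60.4  73.5  84. ]
lidR [-60.  -77.8  84. ]
boxL [-81.2  76.9  76. ]
boxR [-80.7 -81.   76. ]
upL [-76.3  16.6  91. ]
upR [-76.2 -19.3  91. ]
upRear [-62.7  -1.3  91. ]
padbaseR [-103.2  -19.2   61. ]
padtip? [-123.8   -2.2   61. ]
```

```bash
sed -i 's/^ax=\(.*\)$/ax=\1\nC=C+4.3*ax[:2]-2*ay[:2]/' mv.py
python3 - <<'E'
from mv import *
print(C,rel(-115,0,68,.2),rel(-115,0,52,.2), load()[1].T@[0,0,-1])
E
```

```text
[587.7112299   73.54250604] (array([ 0.03, -0.05,  0.01]), array([-12.8,   1.7,  81. ])) (array([ 0.03, -0.05,  0.01]), array([-16. ,   1.7,  96.7])) [-1.99534924e-01 -6.05975561e-04  9.79890528e-01]
```

>>> step_arm(
  commands=[
    [[0,0,0,-3,1,25,0],[0,0,0,-7,1.7,50,0],[0,0,0,-10,1.7,68,0],[0,0,0,-12,1.7,77,0],[0,0,0,-12.8,1.7,81,0]],
  ],
)

```text
clock: 2.25
position: [489.5, 12.9, 67.6]
orientation: [3.141, -0.2, 0.549]
force: [-0.0, -0.0, -0.0]
finger_gap: 0.5
```

>>> step_arm(
  commands=[
    [[0,0,0,-0.4,0,2,0],[0,0,0,-0.8,0,4,0],[0,0,0,-1.2,0,6,0],[0,0,0,-1.6,0,8,0],[0,0,0,-1.6,0,8,0]],
  ],
)

```text
clock: 2.75
position: [489.9, 13.4, 59.9]
orientation: [3.141, -0.201, 0.55]
force: [-0.5, -1.2, 2.1]
finger_gap: 0.4
```

Run:
```python
from mv import *
from cell import *
import cv2
apply([0,0,0],[-14.4,1.7,89]); s=sense(); print(load()[0],s["position"],meas(s),s["force"])
f=grab_frame("wrist");cv2.imwrite("pics/w2.png",f["color"])
```

```text
[489.70347407  13.42967007  59.83247026] [489.87805893  13.37027306  59.91049449] [-114.9   -0.2   59.9] [-0.464982   -1.21570815  2.06584248]
```

View pics/w2.png

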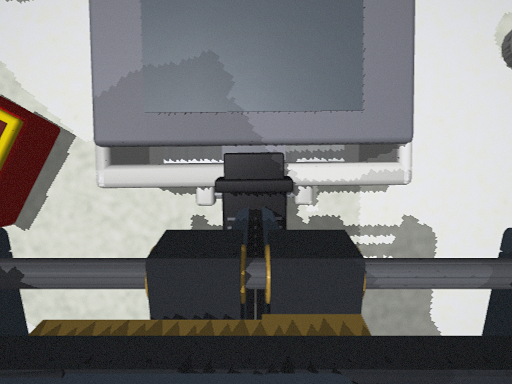

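The wrist view shows the fingers centred on the tab pad (column 255), and the force reads about 2 N, so they're in contact. I'll press further.

>>> step_arm(
  commands=[
    [[0,0,0,-0.2,0,1,0],[0,0,0,-0.4,0,2,0],[0,0,0,-0.6,0,3,0],[0,0,0,-0.8,0,4,0],[0,0,0,-0.8,0,4,0]],
  ],
)

```text
clock: 3.3
position: [489.8, 13.4, 55.7]
orientation: [3.141, -0.201, 0.55]
force: [0.6, -2.0, 2.8]
finger_gap: 0.6
```

>>> step_arm(
  commands=[
    [[0,0,0,-0.2,0,1,0],[0,0,0,-0.4,0,2,0],[0,0,0,-0.6,0,3,0],[0,0,0,-0.6,0,3,0],[0,0,0,-0.6,0,3,0]],
  ],
)

```text
clock: 3.8
position: [489.9, 13.4, 52.8]
orientation: [3.141, -0.201, 0.55]
force: [-0.3, -0.9, 7.2]
finger_gap: 0.6
```

Run:
```python
from mv import *
from cell import *
import cv2
apply([0,0,0],[-1.4,0,7]); s=sense(); print(load()[0],s["position"],meas(s),s["force"])
f=grab_frame("wrist");cv2.imwrite("pics/w3.png",f["color"])
f=grab_frame("scene");cv2.imwrite("pics/s3.png",f["color"][100:280,150:370])
```

```text
[489.72696043  13.43899749  52.69388767] [489.9125312   13.4038429   52.81243377] [-114.8   -0.2   52.8] [-0.31384309 -0.85542267  7.1786938 ]
```

View pics/w3.png

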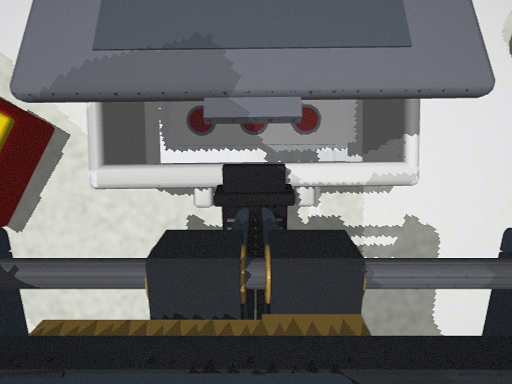

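View pics/s3.png

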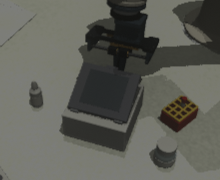

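The latch has released: in the wrist view the lid edge has risen (row 95) and the red wells show. I'll back off and get into position in front of the lid.

Run:
```python
from mv import *
print(rel(-118,0,65,.2),rel(-130,0,100,.2),rel(-130,0,150,.1),rel(-115,0,152,.05))
```

```text
(array([ 0.03, -0.05,  0.01]), array([ -0.5,  -0. , -12.7])) (array([ 0.03, -0.05,  0.01]), array([ -5.3,   0. , -49.4])) (array([ 0.03, -5.78,  0.01]), array([  4.7,   0. , -98.4])) (array([ 0.03, -8.64,  0.01]), array([ 19.8,   0. , -97.3]))
```

>>> step_arm(
  commands=[
    [[0,0,0,-0.5,0,-12,0],[0,0,0,-3,0,-28,0],[0,0,0,-5,0,-49,0],[0,-3,0,0,0,-75,0],[0,-5.8,0,4.7,0,-98.4,0]],
  ],
)

```text
clock: 4.4
position: [475.7, 4.9, 151.8]
orientation: [3.14, -0.096, 0.548]
force: [-0.5, -0.1, -0.0]
finger_gap: 0.3
```

Run:
```python
from mv import *
from cell import *
import cv2
apply([0,-5.8,0],[4.7,0,-98.4]); s=sense(); print(load()[0],s["position"],meas(s),s["force"])
f=grab_frame("wrist");cv2.imwrite("pics/w4.png",f["color"])
f=grab_frame("scene");cv2.imwrite("pics/s4.png",cv2.resize(f["color"][100:280,150:370],None,fx=3,fy=3))
for x in(-60,-30,0,30,60,85,95):print(x,rel(x,0,155,0.05))
```

```text
[476.88425806   5.63310762 150.05292977] [475.65136593   4.89532897 151.78430291] [-131.4    0.   151.8] [-0.50088637 -0.10696838 -0.02216978]
-60 (array([ 0.03, -2.84,  0.01]), array([70.1,  0. ,  2. ]))
-30 (array([ 0.03, -2.84,  0.01]), array([100.,   0.,   5.]))
0 (array([ 0.03, -2.84,  0.01]), array([129.8,   0. ,   8. ]))
30 (array([ 0.03, -2.84,  0.01]), array([159.7,   0. ,  11. ]))
60 (array([ 0.03, -2.84,  0.01]), array([189.5,   0. ,  14. ]))
85 (array([ 0.03, -2.84,  0.01]), array([2.144e+02, 1.000e-01, 1.650e+01]))
95 (array([ 0.03, -2.84,  0.01]), array([2.244e+02, 1.000e-01, 1.750e+01]))
```

View pics/w4.png

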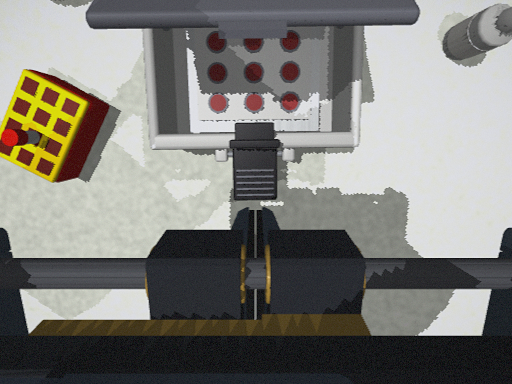

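View pics/s4.png

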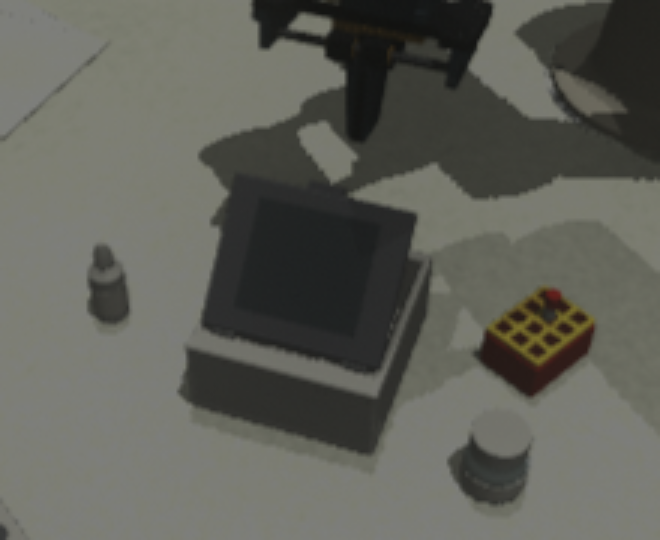

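The lid now stands ajar: its lip is at (252,35) in the wrist view, and the bystanders haven't moved. Next I'll approach and push slowly along +x.

>>> step_arm(
  commands=[
    [[0,-0.5,0,16,0,0,0],[0,-1,0,34,0,1,0],[0,-2,0,50,0,1.5,0],[0,-2.8,0,62,0,2,0],[0,-2.8,0,70,0,2,0]],
  ],
)

```text
clock: 5.0
position: [536.5, 42.6, 154.7]
orientation: [3.142, -0.05, 0.551]
force: [-0.6, 0.5, -0.3]
finger_gap: 0.4
```

Run:
```python
from mv import *
from cell import *
apply([0,-2.8,0],[70,0,2]); s=sense(); print(load()[0],meas(s),s["force"])
for x in(-30,0,30,60,80):print(x,rel(x,0,155,0.05))
```

```text
[536.43054162  42.15019511 155.02710655] [-59.8   0.4 154.7] [-0.56850262  0.46897518 -0.31450603]
-30 (array([ 0.03, -0.04,  0.01]), array([30.1,  0. ,  1.6]))
0 (array([ 0.03, -0.04,  0.01]), array([60. ,  0. ,  3.1]))
30 (array([ 0.03, -0.04,  0.01]), array([90. ,  0. ,  4.6]))
60 (array([ 0.03, -0.04,  0.01]), array([120. ,   0. ,   6.1]))
80 (array([ 0.03, -0.04,  0.01]), array([1.399e+02, 1.000e-01, 7.100e+00]))
```

>>> step_arm(
  commands=[
    [[0,0,0,5,0,0.3,0],[0,0,0,10,0,0.5,0],[0,0,0,15,0,0.8,0],[0,0,0,20,0,1,0],[0,0,0,25,0,1.3,0]],
  ],
)

```text
clock: 5.5
position: [557.9, 55.3, 155.0]
orientation: [3.141, -0.051, 0.55]
force: [0.1, -0.3, 1.2]
finger_gap: 0.6
```

Run:
```python
from mv import *
from cell import *
import cv2
apply([0,0,0],[25,0,1.3]); s=sense(); print(load()[0],meas(s),s["force"])
f=grab_frame("wrist");cv2.imwrite("pics/w5.png",f["color"])
f=grab_frame("scene");cv2.imwrite("pics/s5.png",cv2.resize(f["color"][100:280,150:370],None,fx=3,fy=3))
```

```text
[557.77158045  55.23641713 154.99786191] [-35.   0. 155.] [ 0.10044732 -0.25689892  1.22886868]
```

View pics/w5.png

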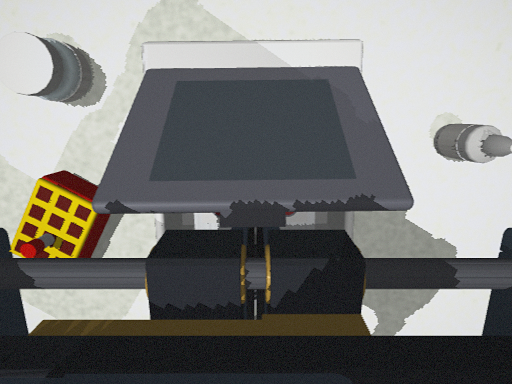

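View pics/s5.png

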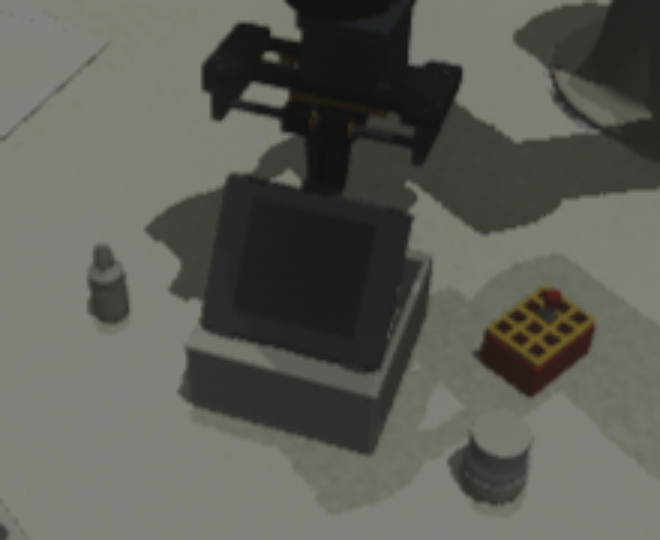

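The finger is touching the lip: in the wrist view it meets the lid edge near (255,215), and the force is about 1 N. I'll keep pushing gently.

>>> step_arm(
  commands=[
    [[0,0,0,6,0,0.3,0],[0,0,0,12,0,0.6,0],[0,0,0,18,0,0.9,0],[0,0,0,24,0,1.2,0],[0,0,0,30,0,1.5,0]],
  ],
)

```text
clock: 6.1
position: [583.9, 71.3, 155.0]
orientation: [3.141, -0.051, 0.55]
force: [-0.6, -0.8, 0.1]
finger_gap: 0.9
```

>>> step_arm(
  commands=[
    [[0,0,0,6,0,0.3,0],[0,0,0,12,0,0.6,0],[0,0,0,18,0,0.9,0],[0,0,0,24,0,1.2,0],[0,0,0,30,0,1.5,0]],
  ],
)

```text
clock: 6.6
position: [609.4, 86.9, 155.0]
orientation: [3.141, -0.051, 0.55]
force: [0.0, -0.5, 1.6]
finger_gap: 0.4
```

Run:
```python
from mv import *
from cell import *
import cv2
apply([0,0,0],[60,0,3]); s=sense(); print(load()[0],meas(s),s["force"])
f=grab_frame("wrist");cv2.imwrite("pics/w6.png",f["color"])
f=grab_frame("scene");cv2.imwrite("pics/s6.png",cv2.resize(f["color"][100:280,150:370],None,fx=3,fy=3))
```

```text
[608.98484265  86.64022753 155.04752005] [2.55e+01 1.00e-01 1.55e+02] [ 0.04143306 -0.52236725  1.5734771 ]
```

View pics/s6.png

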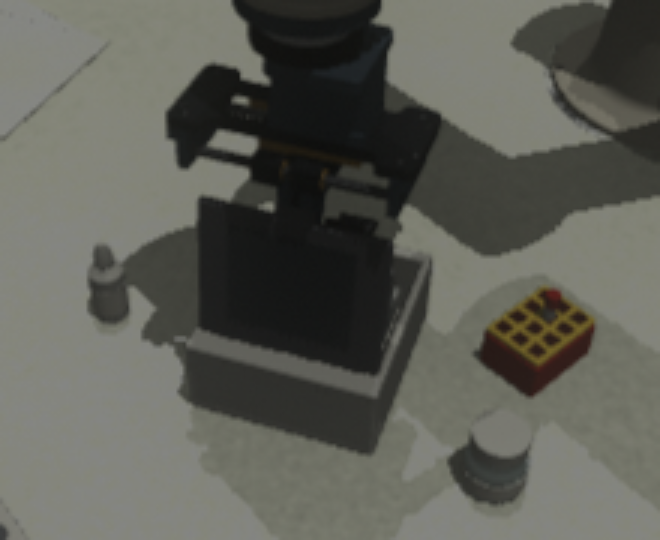

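View pics/w6.png

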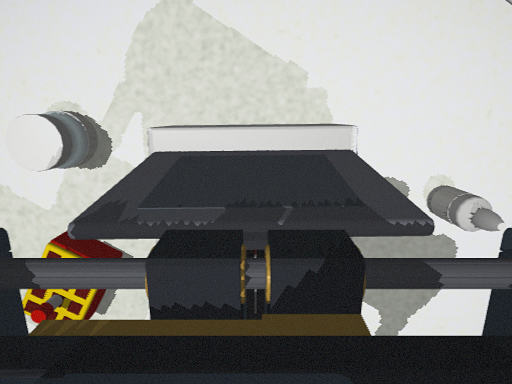

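The lid is almost upright (edge at row 230 in the wrist view). I'll push past the tipping point at a slower pace.

>>> step_arm(
  commands=[
    [[0,0,0,5,0,0.3,0],[0,0,0,10,0,0.5,0],[0,0,0,15,0,0.8,0],[0,0,0,20,0,1,0],[0,0,0,25,0,1.3,0]],
  ],
)

```text
clock: 7.2
position: [630.7, 99.9, 155.0]
orientation: [3.141, -0.051, 0.55]
force: [-0.4, -0.9, -0.0]
finger_gap: 0.6
```

>>> step_arm(
  commands=[
    [[0,0,0,2,0,0.1,0],[0,0,0,4,0,0.2,0],[0,0,0,6,0,0.3,0],[0,0,0,8,0,0.4,0],[0,0,0,10,0,0.5,0]],
  ],
)

```text
clock: 7.7
position: [638.9, 105.0, 155.1]
orientation: [3.141, -0.051, 0.55]
force: [1.5, 0.8, 0.0]
finger_gap: 0.4
```

Run:
```python
from mv import *
from cell import *
import cv2
apply([0,0,0],[35,0,1.8]); s=sense(); print(load()[0],meas(s),s["force"])
f=grab_frame("wrist");cv2.imwrite("pics/w7.png",f["color"])
f=grab_frame("scene");cv2.imwrite("pics/s7.png",cv2.resize(f["color"][100:280,150:370],None,fx=3,fy=3))
```

```text
[638.86142518 104.96041795 155.02655178] [ 60.1   0.  155.1] [1.47278393 0.80550373 0.01545748]
```

View pics/s7.png

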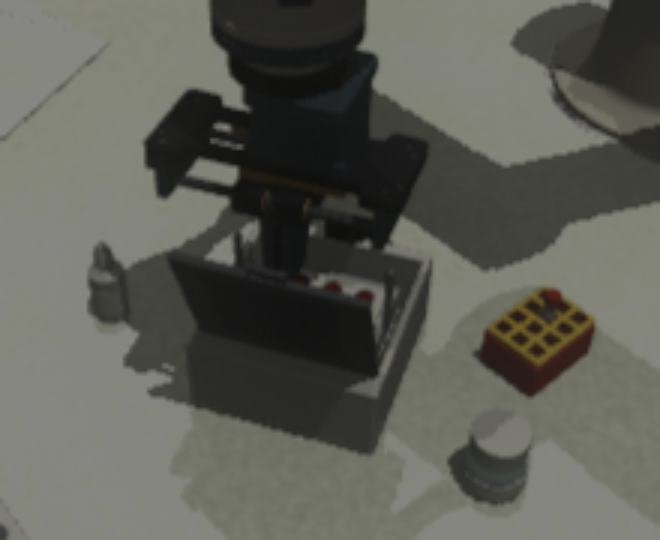

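View pics/w7.png

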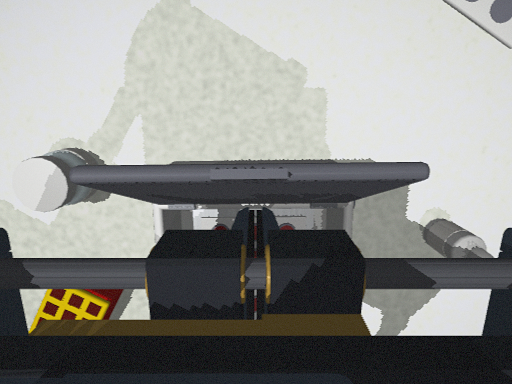

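The lid has tipped past the finger and is leaning back open (edge at row 172 in the wrist view). Now I'll draw the hand clear.

>>> step_arm(
  commands=[
    [[0,0,0,-15,0,-1,0],[0,0,0,-45,0,-5,0],[0,0,0,-85,0,-15,0],[0,0,0,-125,0,-30,0],[0,0,0,-165,0,-45,0]],
  ],
)

```text
clock: 8.3
position: [494.8, 17.1, 191.8]
orientation: [3.141, -0.05, 0.55]
force: [0.7, -0.7, 0.3]
finger_gap: 0.4
```

>>> step_arm(
  commands=[
    [[0,0,0,-25,0,-15,0],[0,0,0,-50,0,-30,0],[0,0,0,-65,0,-40,0],[0,0,0,-65,0,-40,0],[0,0,0,-65,0,-40,0]],
  ],
)

```text
clock: 8.8
position: [439.7, -17.4, 228.4]
orientation: [3.14, -0.052, 0.549]
force: [-0.3, -0.5, 0.2]
finger_gap: 0.4
```

Run:
```python
from mv import *
from cell import *
from h import *
s=sense(); print(meas(s),s["force"],s["clock"])
fs={}
for n in("scene","top","wrist"):
    f=grab_frame(n);fs[n]=f
cv2.imwrite("pics/s8.png",cv2.resize(fs["scene"]["color"][100:280,150:370],None,fx=3,fy=3))
# predicted lid at 1.9
hp=lambda r,y,th: inc(60-r*np.cos(th),y,78+r*np.sin(th))
z=cv2.convertScaleAbs(cv2.resize(fs["top"]["color"][120:300,150:370],None,fx=3,fy=3),alpha=1.5)
for th,c in((1.9,(0,0,255)),(1.7,(0,255,0))):
    for p in proj(fs["top"],[hp(125,75,th),hp(125,-75,th)]): cv2.circle(z,tuple(int(x) for x in (p-(150,120)+.5)*3),3,c,-1)
cv2.imwrite("pics/t8.png",z)
```

```text
[-1.737e+02 -2.000e-01  2.284e+02] [-0.31113034 -0.53374118  0.15062704] 8.8
```

View pics/s8.png

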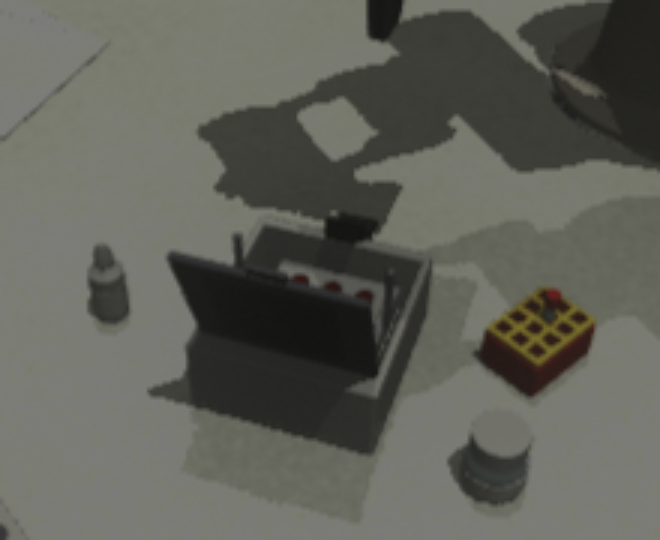

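View pics/t8.png

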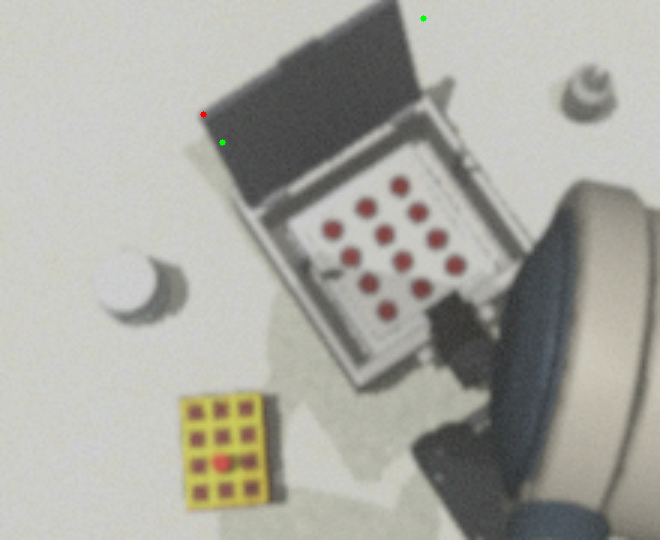

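The top view puts the lid's left front corner at about (203,114), right on the point predicted for 1.9 rad. The lid is unchanged from the previous picture, the hand is clear and the bystanders stand where they were. I'm handing it in.

```bash
python3 -c "
from cell import *
print(sign_off())"
```

```text
the job is handed in; nothing more can be done
None
```

The incubator is open: the lid rests at about 1.9 rad, the hand is clear, and I handed the job in after about 9 s on the robot's clock.

- **Tab:** I pressed it down with the closed fingers, reading about 7 N at most, until the latch let go and the lid sprang ajar by itself.
- **Lid:** I pushed it at its front lip, reading under 2 N, until it tipped over and fell open. Then I drew the hand back and up to about 174 mm in front of the incubator's centre and 228 mm high.

**Last checks:**
- **Lid angle:** in the top view one corner of the lid's free edge lies on the point predicted for 1.9 rad; the other was at the picture's edge and not checked. The lid looked the same before and after the hand withdrew.
- **Contact:** the force was back to noise level, below 1 N.
- **Bystanders:** the dropper, jar and rack look unmoved, judged by eye.

**Disagreement:** my first incubator position, from the top and scene views, differed from the wrist view by about 4 mm along its x and 2 mm along its y. I used the wrist-corrected position from there on.

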